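# Load the dry-block incubator and hold its cover on the seal

### The arm

A 6-joint arm with a two-finger parallel gripper is mounted at the origin on a cart in front of the work surface, level with it; the furniture and walls round the work are solid. World frame = base frame: x ahead of the robot, y to its left, z up, the work surface at z = 0. Lengths are in mm, angles in degrees, forces in N, time in s.
With the tool pointing down it reaches from about 325 to 850 mm from the base axis. Payload 15.5 kg.
Tool frame: the origin (TCP) lies at the very end of the fingers, on their centre line; the grasp point (between the pads) lies grasp_offset behind it (grasp_offset is the distance from the TCP to the grasp point, in mm); z points along the fingers, y is the line along which they close (so a half turn about z gives the same grasp; the last joint's range is limited). The gripper opens to 91 mm and grips with 3 to 60 N. Pads are 32 mm wide; open, the fingers measure 118 mm over their backs; the gripper's body (76 mm by 178 mm) begins 60 mm behind the grasp point.
Start: joints at [65.117, 28.281, 77.091, -0, 74.628, -5.472], TCP at [207.717, 589.474, 213.915] pointing down, gripper open.
Joint ranges: [-166.48, 166.48], [-47.26, 123.95], [12.59, 153.08], [-70.14, 250.14], [6.76, 159.57], [-176.63, 176.63]. Speed limits (degrees/s): [108.29, 108.29, 147.25, 172.46, 172.46, 172.46].

### API

Orientations are given as [roll, pitch, yaw] about the fixed x, y, z axes, in that order (R = Rz(yaw) Ry(pitch) Rx(roll)).
In Python, from cell import * gives the robot as it stands. Calls block until the motion is done:
- move_ptp(position, orientation): joint-space move of the TCP to a pose.
- line_to(position, rot=None, velocity=150, threshold=None): straight line of the TCP; rot=None keeps the orientation; velocity is the mean speed in mm/s. With threshold (N) it stops when the force on the tool has changed by that much, and returns True; else False.
- set_joints(angles): joint-space move.
- set_gripper(opening): finger opening in mm; the grip force is fixed at half the most; returns when the fingers have stopped.
- pause(seconds).
- solve_ik(position, orientation): joint angles nearest the present ones, or None.
- get_image(name): name is "scene" or "top" or "wrist"; returns a dict with "img" (420x560x3 uint8, red, green, blue), "z_map" (420x560 float32, mm along the optical axis (not along the pixel's ray), 0 where there is no reading), "fx", "fy", "cx", "cy" (pixels), "extrinsics" (4x4, takes a point from camera to world coordinates); the wrist camera has in their place "T_tool_cam" (4x4, takes a point from camera to tool coordinates, whose origin is the TCP and whose axes are the flange's). Camera axes: x right, y down, z forward; pixel columns grow to the right and rows downward; lengths in mm; the calibration is good to about 2 mm. A picture is of the moment at which its call begins: read the wrist's pose just before it.
A pose or a line that the arm cannot do raises Unreachable and nothing moves.
- sign_off(): hands the job in; it is judged then, once.
Trained networks look in a picture, given as the dict that the camera call returned (one of the last four; its "shot" number tells which), for a name from the list of things; names that differ only in an ending like _2 or _b are one class to them, and where a whole thing is asked for, a point or a joint stands for the part that bears it (a point fixed in the world has none). Each returns a list of dicts, best first, with "confidence" (0 to 1); they miss things now and then, are a little off and sometimes report something else, mostly with a low value. They report only what shows in the picture. A call takes as long as a camera call.
- recognise(picture, name): "point" ([x, y, z] in mm, in world coordinates, good to about 4 mm: the middle of the surface that is visible of it).
Readings, each from a call of its own:
- current_time(): time.
- current_joint_pos(): joint angles.
- current_dq(): joint speeds.
- current_joint_torque(): joint torques, N m.
- current_position(): TCP position.
- current_orientation(): TCP orientation.
- current_wrist_force(): force on the tool from outside, world axes, zero at the start.
- current_torque(): the same for the moment, N m.
- current_finger_gap(): finger opening in mm.
- current_gripper_force(): force on a finger pad.
Only numpy, scipy, OpenCV 4.12 (cv2) and the standard library are available. Lean on these libraries where they do the work, as an engineer would, in place of code of your own. Each camera call takes 0.05 s, during which the arm holds its last target. There are 200 camera calls.

### The job

Put the two vials from the white rack into the two empty wells in the front row of the dry-block incubator, upright and right down, and turn the wing of its quarter-turn fastener until it lies parallel to the incubator's front edge, so that it can pass through the slot in the cover. Then pick the lift-off cover up by its handle, lower it over the wing and the two rear pins, and press it down until the rubber seal is squeezed and the plate lies against the frame. Finish still gripping the handle and holding the cover pressed down, so that a colleague can lock the fastener; leave the other things on the bench where they are.

Things in the scene. Friction and masses are not known exactly. Their poses are not given: they have to be found in the camera images.
- incubator: bench dry-block incubator, white housing 238 (x) x 208 (y) x 86 mm high, grey fascia 50 mm deep in front (towards -x, under 70 mm high), fixed. Origin on the bench below the chamber's middle; x to its rear, y to its left. Chamber opening 154 (x) x 160 (y) mm; its floor is a block, top 60 mm above the bench, with two rows (x = -30, +30 mm) of four wells (y = -60, -20, 20, 60 mm), six filled
- well_1 (a point): centre of the floor of the first empty well (front row, rightmost), 28 mm above the bench. Wells are round, 26.5 mm wide, 32 mm deep; seated vials stand 20 mm out of the block and end 6 mm below the frame; axes as the incubator's
- well_2 (a point): centre of the floor of the second empty well (front row, third from the right), otherwise the same. Either vial may go in either well
- turn_button (a joint): angle of the quarter-turn wing stud on the frame's front part, rad, positive counter-clockwise from above; 0: wing parallel to the incubator's front edge (its y), in line with the cover's slot, with a stop there; 1.571: wing along its x (locked), also a stop. Stays where left (friction about 0.04 N m)
- wing (a point): middle of the wing, on the stud's axis; the wing is a steel bar 30 mm long (its y axis), 9.5 mm thick (its x axis), 15 mm high, its underside 14 mm and its top 29 mm above the frame (115 mm above the bench); turns with the fastener
- cover_seat (a point): where the cover's origin lies when pressed against the frame: on the flat frame round the chamber, 86 mm above the bench, at x = -3 mm of the incubator; axes as the incubator's. The wing fastener stands on the frame 97 mm in front of it, two pointed pins (8 mm wide, 16 mm high) 103 mm behind it at y = +-75 mm
- seal (a joint): compression of the black rubber seal ring on the frame, m: 0 free (its top stands 4 mm above the frame), 0.004 when the cover lies on the frame. The cover's own weight hardly compresses it; about 11 N of push closes it fully
- cover: lift-off cover plate, aluminium, 230 (x) x 200 (y) x 6 mm, about 0.3 kg, lying loose, right way up, to the right of the incubator. Origin at the middle of its underside, x to its rear edge, z up. Slot 17 (x) x 36 (y) mm through it at x = -97, y = 0; two pin holes 12 mm wide at x = 103, y = +-75 mm
- handle (a point): middle of the black bar handle on the cover, 31 mm above the cover's underside (25 mm above the plate); bar 12 mm thick (x), 114 mm long (y), 14 mm high, free underneath between its two posts at y = +-50 mm
- slot (a point): middle of the slot in the cover, at the plate's top face; axes as the cover's
- vial_a: capped glass vial, 23 mm wide, 52 mm high, standing in the white rack; origin at the middle of its foot, z up
- vial_b: second such vial, in the same row of the rack, 55 mm from the first
- vial_rack: white low vial rack left of the incubator, 60 (x) x 170 (y) x 30 mm, 2 rows of 6 pockets, fixed for the episode; pocket floors 14 mm above the bench; origin below its middle; both vials stand in the row at x = -14 mm, so that fingers that close along the rack's x have free room
- beaker_500: clear plastic 500 ml beaker, 100 mm wide, 136 mm high, standing behind the vial rack; to be left alone
- label_tape: roll of label tape lying flat, 76 mm wide, 15 mm thick, left of the incubator near its rear; to be left alone
- timer: small bench timer, 54 x 66 x 22 mm, near the front edge; to be left alone

How it is judged (in metres and radians):
On the way, in this order (a step that is already met when the one before it is completed fails the run):
1. both vials stand fully down in the two empty wells, the wing lies in line with the front edge, and the cover is not yet on (((horizontal distance between vial_a and well_1 below 0.006 m and z of vial_a in the frame of well_1 below 0.006 m and angle between each of vial_a, vial_b's own z axis and vertical below 0.12 rad and horizontal distance between vial_b and well_2 below 0.006 m and z of vial_b in the frame of well_2 below 0.006 m) or (horizontal distance between vial_a and well_2 below 0.006 m and z of vial_a in the frame of well_2 below 0.006 m and angle between each of vial_a, vial_b's own z axis and vertical below 0.12 rad and horizontal distance between vial_b and well_1 below 0.006 m and z of vial_b in the frame of well_1 below 0.006 m)) and value of joint turn_button below 0.15 rad and horizontal distance between cover and cover_seat above 0.05 m), for 0.2 s.
2. the cover is on the frame over the wing and pins and is pressed down on the seal by the gripper (horizontal distance between cover and cover_seat below 0.006 m and z of cover in the frame of cover_seat below 0.0018 m and angle between the x axis of cover and the x axis of incubator, either way round below 0.06 rad and angle between cover's own z axis and vertical below 0.03 rad and x of slot in the frame of cover_seat below -0.08 m and value of joint seal above 0.0025 m and contact force between cover and the fingers above 3 N), for 0.5 s.
At the end, for the whole second after the job is handed in: Both vials upright within 6 mm of the empty wells' middle and floor; wing within 0.15 rad of the front edge's direction; cover at rest over wing and pins within 6 mm and 0.06 rad, level, under 1.8 mm above the frame, seal squeezed over 2.5 mm by the gripper, fingers still on the cover (all of step 2 and ((horizontal distance between vial_a and well_1 below 0.006 m and z of vial_a in the frame of well_1 below 0.006 m and angle between each of vial_a, vial_b's own z axis and vertical below 0.12 rad and horizontal distance between vial_b and well_2 below 0.006 m and z of vial_b in the frame of well_2 below 0.006 m) or (horizontal distance between vial_a and well_2 below 0.006 m and z of vial_a in the frame of well_2 below 0.006 m and angle between each of vial_a, vial_b's own z axis and vertical below 0.12 rad and horizontal distance between vial_b and well_1 below 0.006 m and z of vial_b in the frame of well_1 below 0.006 m)) and value of joint turn_button below 0.15 rad and linear speed of cover below 0.01 m/s); the arm keeps its last pose, push and grip.
It fails at once if another thing on the bench was shifted by more than 30 mm (distance of any of beaker_500, label_tape, timer from where it was at the start of the episode above 0.03 m).
It also fails if it takes over 72 s, if anything falls off the work surface, if the arm or the gripper's body presses on something with over 40 N, if the wrist force passes 120 N, or if a joint passes its speed limit or range.

## Working session

There is one attempt and no reset: what is moved stays moved. The work goes in short steps, each a Python script; the robot and the scene stay as the last script left them, time stands still between calls to the robot, and variables do not carry over. Pictures are saved under pics/ and viewed, at most 10 in all, crops included, and the job is handed in when it is done.

```bash
ls; mkdir -p pics; python3 - <<'E'
from cell import *
import cv2,numpy as np
print(current_time(),current_orientation(),grasp_offset if 'grasp_offset' in globals() else None)
for n in("scene","top"):
    d=get_image(n); cv2.imwrite(f"pics/{n}0.png",d["img"][:,:,::-1]); np.savez(n+"0.npz",**d)
    print(n,d["fx"],d["cx"],d["cy"],d["extrinsics"].round(3).tolist() if hasattr(d["extrinsics"],'round') else d["extrinsics"])
    for k in("incubator","vial_a","vial_rack","cover","handle","slot","wing","turn_button"):
        try: print(k,[(np.round(r["point"],1).tolist(),round(r["confidence"],2)) for r in recognise(d,k)][:3])
        except Exception as e: print(k,e)
print(current_time())
E
```

```text
pics
0.0 [-1.79927186e+02 -6.46691050e-03  1.60588665e+02] 18.8
scene 514.97800482292 273.9866039071305 211.7538827407442 [[0.564, -0.411, 0.717, -534.019], [-0.826, -0.252, 0.504, -703.646], [-0.026, -0.876, -0.481, 779.199], [0.0, 0.0, 0.0, 1.0]]
incubator [([492.6, -10.9, 62.3], 0.81)]
vial_a [([470.9, 24.6, 111.0], 0.68), ([522.9, 395.1, 50.6], 0.41)]
vial_rack [([498.8, 306.1, 26.2], 0.75), ([493.6, -7.4, 61.7], 0.43)]
cover [([482.5, -328.5, 6.6], 0.69)]
handle [([481.6, -326.0, 6.0], 0.93)]
slot [([479.0, -330.9, 5.7], 0.67)]
wing []
turn_button [([574.7, 1.6, 89.6], 0.62), ([495.3, -10.6, 66.3], 0.22)]
top 403.2084929172996 279.5630200910068 209.80515489106133 [[0.064, -0.973, 0.224, 296.622], [-0.998, -0.063, 0.01, 50.729], [0.005, -0.224, -0.975, 1103.417], [0.0, 0.0, 0.0, 1.0]]
incubator [([543.3, 15.2, 67.6], 0.75)]
vial_a [([532.1, 397.6, 65.2], 0.68), ([515.8, 344.0, 68.7], 0.64)]
vial_rack [([507.6, 359.9, 14.8], 0.76)]
cover [([490.7, -320.5, 5.8], 0.92), ([547.1, 16.0, 65.6], 0.7)]
handle [([489.2, -318.8, 5.5], 0.76), ([542.7, 12.1, 67.5], 0.24)]
slot [([543.4, 14.5, 69.7], 0.71), ([494.2, -318.6, 6.4], 0.57)]
wing [([568.8, 11.7, 89.0], 0.71), ([476.7, 21.7, 113.2], 0.5)]
turn_button []
0.9
```

View pics/top0.png

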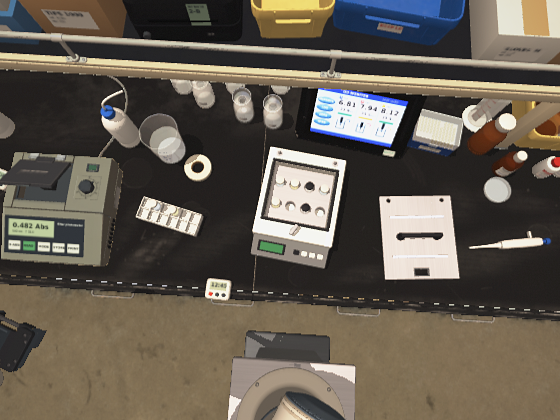

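View pics/scene0.png

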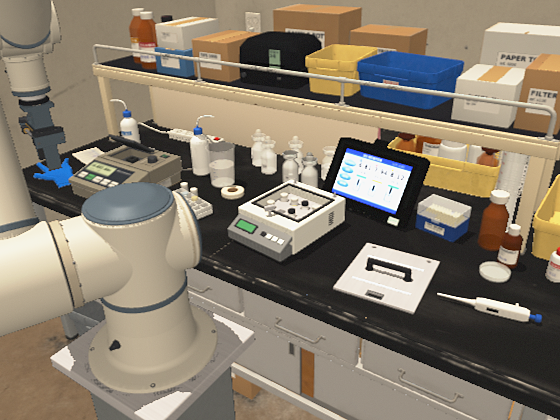

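The top view shows the incubator at about (303,200) turned roughly -15°, the rack at (168,215), the cover at (419,237), and the wing oblique at (296,229). Next I'll use the wrist camera for accuracy.

```bash
cat >h.py <<'E'
from cell import *
import cv2,numpy as np
from scipy.spatial.transform import Rotation as Ro
def wrist(n):
    p=np.array(current_position());R=Ro.from_euler('xyz',current_orientation(),degrees=True).as_matrix()
    d=get_image("wrist");T=np.eye(4);T[:3,:3]=R;T[:3,3]=p
    d["E"]=T@np.array(d["T_tool_cam"]); cv2.imwrite(f"pics/{n}.png",d["img"][:,:,::-1]); np.savez(n+".npz",**d); return d
def ray(d,u,v,z):  # pixel -> world at height z
    r=d["E"][:3,:3]@np.array([(u-d["cx"])/d["fx"],(v-d["cy"])/d["fy"],1]); o=d["E"][:3,3]
    return o+r*(z-o[2])/r[2]
def cloud(d):
    v,u=np.mgrid[:420,:560];z=d["z_map"]
    P=np.stack([(u-d["cx"])/d["fx"]*z,(v-d["cy"])/d["fy"]*z,z],-1)
    return P@d["E"][:3,:3].T+d["E"][:3,3]
def down(x,y,z,psi): move_ptp([x,y,z],[180,0,psi])
E
python3 - <<'E'
from h import *
for n,(x,y,z) in dict(w_rack=(480,370,330),w_inc=(500,20,370),w_cov=(480,-320,330)).items():
    down(x,y,z,76); d=wrist(n); print(n,current_time(),current_position(),current_orientation())
    print(d["E"].round(2).tolist(),d["fx"],d["cx"],d["cy"])
a=np.hstack([cv2.resize(cv2.imread(f"pics/{n}.png"),(400,300)) for n in("w_rack","w_cov")])
cv2.imwrite("pics/rc.png",a)
E
```

```text
w_rack 2.325 [479.23693113 370.72713416 329.5510953 ] [-1.79960028e+02  2.35063209e-02  7.61333405e+01]
[[0.97, -0.23, -0.06, 496.98], [-0.24, -0.94, -0.25, 440.82], [-0.0, 0.25, -0.97, 501.58], [0.0, 0.0, 0.0, 1.0]] 333.69295957844645 279.1407763138361 210.55575954653307
w_inc 3.7 [500.16908649  21.00224852 369.80049551] [-1.79984277e+02 -1.06584898e-02  7.60747987e+01]
[[0.97, -0.23, -0.06, 517.74], [-0.24, -0.94, -0.25, 91.02], [-0.0, 0.25, -0.97, 541.88], [0.0, 0.0, 0.0, 1.0]] 333.69295957844645 279.1407763138361 210.55575954653307
w_cov 5.0417 [ 480.58965908 -318.78939515  330.29358883] [ 1.79977459e+02 -6.46460696e-03  7.60834151e+01]
[[0.97, -0.23, -0.06, 498.02], [-0.24, -0.94, -0.25, -248.76], [-0.0, 0.25, -0.97, 502.2], [0.0, 0.0, 0.0, 1.0]] 333.69295957844645 279.1407763138361 210.55575954653307
```

View pics/rc.png

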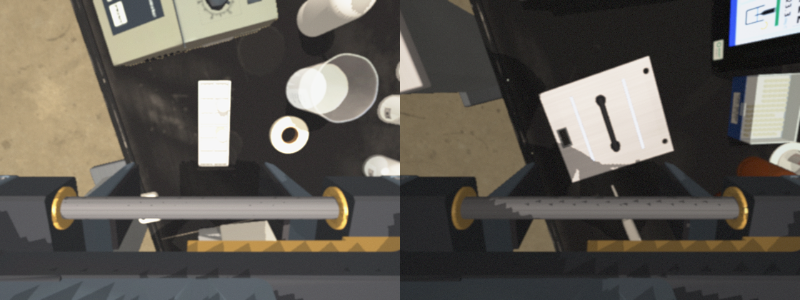

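View pics/w_inc.png

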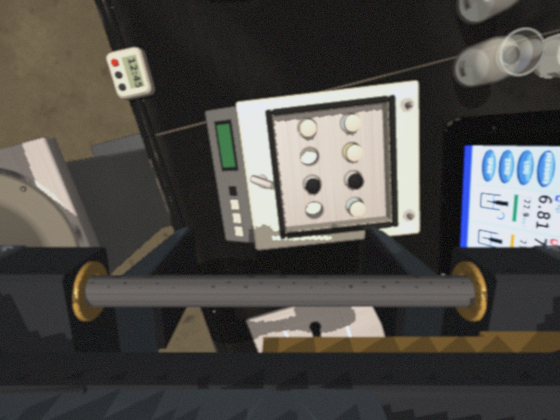

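The wrist views show the incubator with its pins at (407,103) and (410,215) and the wing at (262,181). The rack and cover are fully visible too. Now I'll fit the geometry from depth.

```bash
python3 - <<'E'
from h import *
def L(n): return dict(np.load(n+".npz",allow_pickle=True))
def rect(P,m,name):
    q=P[m][:,:2].astype(np.float32); r=cv2.minAreaRect(q); print(name,len(q),np.round(r[0],1),np.round(r[1],1),round(r[2],2),'z',np.median(P[m][:,2]).round(1))
def big(m):
    k,l,s,c=cv2.connectedComponentsWithStats(m.astype(np.uint8)); i=1+s[1:,4].argmax(); return l==i
d=L("w_inc");P=cloud(d); ok=d["z_map"]>0
rows=np.arange(420)[:,None]<250
near=ok&rows&(abs(P[...,0]-560)<190)&(abs(P[...,1]-10)<170)
print(np.histogram(P[near][:,2],bins=np.arange(-5,130,5)))
rect(P,big(near&(abs(P[...,2]-87)<6)),"frame")
m=near&(P[...,2]>75)&(P[...,2]<95); hole=near&(P[...,2]<75)
# high bits: pins and wing
hi=(near&(P[...,2]>94)).astype(np.uint8)
k,l,s,c=cv2.connectedComponentsWithStats(hi)
for i in range(1,k):
    if s[i,4]>3: print("hi",s[i],P[l==i].mean(0).round(1),P[l==i][:,2].max().round(1), cv2.minAreaRect(P[l==i][:,:2].astype(np.float32)))
for n,k in(("w_rack",None),("w_cov",None)):
    d=L(n);P=cloud(d);ok=(d["z_map"]>0)&rows
    if n=="w_rack":
        near=ok&(abs(P[...,0]-515)<60)&(abs(P[...,1]-368)<110)
        rect(P,big(near&(P[...,2]>8)),"rack"); 
        hi=(near&(P[...,2]>50)).astype(np.uint8);k,l,s,c=cv2.connectedComponentsWithStats(hi)
        for i in range(1,k):
            if s[i,4]>8: print("vial",s[i],P[l==i].mean(0).round(1), cv2.minEnclosingCircle(P[l==i][:,:2].astype(np.float32)))
    else:
        near=ok&(abs(P[...,0]-490)<150)&(abs(P[...,1]+325)<150)
        rect(P,big(near&(P[...,2]>3)&(P[...,2]<60)),"cover"); rect(P,big(near&(P[...,2]>27)&(P[...,2]<60)),"handle")
for n,c in(("w_inc",(200,70,440,260)),("w_rack",(240,90,360,260)),("w_cov",(160,60,400,270))):
    x0,y0,x1,y1=c; im=cv2.imread(f"pics/{n}.png")[y0:y1,x0:x1]; cv2.imwrite(f"pics/{n}_c.png",cv2.resize(im,None,fx=3 if n!="w_rack" else 3,fy=3,interpolation=cv2.INTER_CUBIC))
E
```

```text
(array([ 1842, 14270,    27,   144,   114,    72,   386,    99,   150,
         703,   621,   711,  2079,  9528,   519,   290,   434,  1779,
       10080,  2326,    34,    37,    28,    60,   115,     0]), array([ -5,   0,   5,  10,  15,  20,  25,  30,  35,  40,  45,  50,  55,
        60,  65,  70,  75,  80,  85,  90,  95, 100, 105, 110, 115, 120,
       125]))
frame 13018 [573.  13.] [207.8 238.7] 82.49 z 87.4
hi [406 101   8   7  35] [683.1  73.9  98.7] 105.0 ((683.4844970703125, 74.25773620605469), (7.586231231689453, 5.578362941741943), 61.58916091918945)
hi [250 175  23  14 216] [477.2  26.5 113.5] 117.8 ((476.8162536621094, 25.785905838012695), (15.34124755859375, 28.962800979614258), 70.68383026123047)
hi [409 214   6   6  28] [663.9 -73.9  99.1] 103.3 ((664.0903930664062, -74.05049896240234), (6.622069358825684, 4.849248886108398), 33.20713806152344)
hi [153 227  43  23 631] [456.8  49.  387.4] 404.6 ((457.13751220703125, 46.798797607421875), (7.6995954513549805, 15.874332427978516), 26.59819984436035)
hi [364 227  43  23 630] [551.9  25.3 387.3] 404.2 ((550.80322265625, 23.5
[... 264 characters left out ...]
 454.9] 458.1 ((572.1863403320312, 42.80195617675781), (2.045348644256592, 32.12946319580078), 75.44133758544922)
rack 5047 [507.7 364.2] [170.   59.4] 76.06 z 16.3
vial [303 138  18  18 258] [529.9 402.2  65.9] ((530.4473266601562, 401.7262268066406), 11.292837142944336)
vial [303 179  17  19 254] [517.3 349.4  65.2] ((517.489013671875, 348.1853942871094), 11.348816871643066)
vial [364 227  43  23 628] [531.1 375.1 347.1] ((531.9193725585938, 370.3150634765625), 7.919608116149902)
vial [453 245 107   5 368] [551.7 392.8 414.5] ((551.3475341796875, 392.87957763671875), 15.80032730102539)
cover 20362 [ 497.9 -321.6] [234.3 203.6] 4.38 z 7.2
handle 719 [ 498.4 -321.3] [ 15.4 113.8] 4.36 z 38.3
```

View pics/w_inc_c.png

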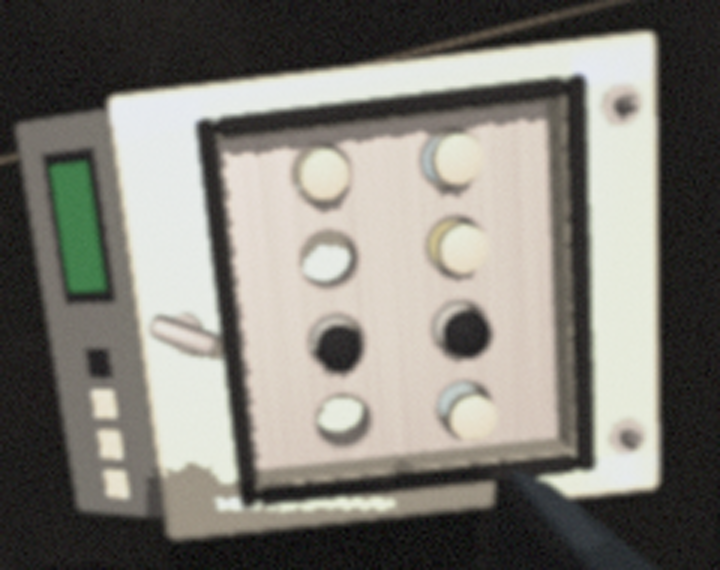

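View pics/w_cov_c.png

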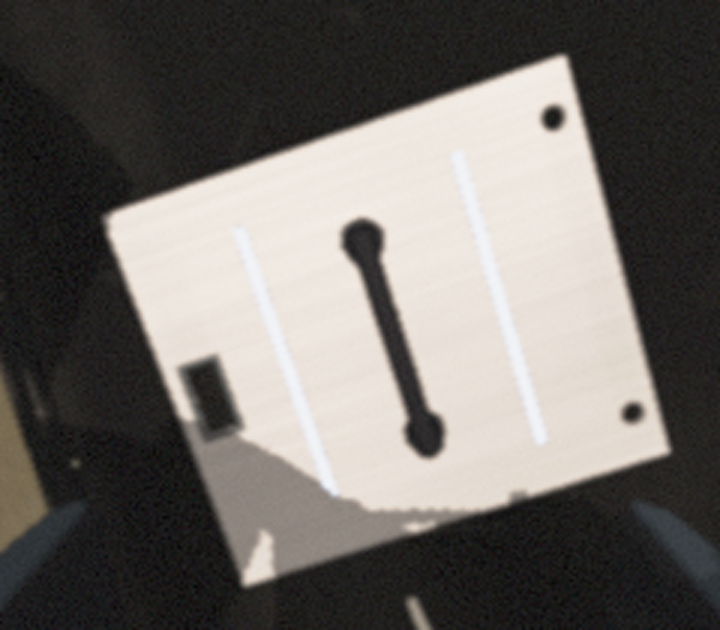

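The incubator crop shows the empty wells at about (309,156) and (314,209) and the wing oblique at about 60°. In the cover crop the slot is at the front at (230,193), with the pin holes at (344,99) and (371,197). I'll check these against rays.

```bash
python3 - <<'E'
from h import *
def L(n): return dict(np.load(n+".npz",allow_pickle=True))
d=L("w_inc"); y=np.radians(-7.45);R=np.array([[np.cos(y),-np.sin(y)],[np.sin(y),np.cos(y)]]);o=np.array([573.8,13.])
for uv,z,l in(((309.3,156),60,(-30,20)),((314,209),60,(-30,-60)),((407.5,105),86,(100,75)),((409.7,216),86,(100,-75))):
    print(uv,ray(d,*uv,z)[:2].round(1),(o+R@l).round(1))
P=cloud(d);m=np.zeros((420,560),bool);m[172:192,246:276]=1
q=P[m&(P[...,2]>111)&(P[...,2]<119)][:,:2]; w,v=np.linalg.eigh(np.cov(q.T)); print("wing",q.mean(0),np.degrees(np.arctan2(v[1,1],v[0,1])),np.sqrt(w*12), len(q),(o+R@[-100,0]).round(1))
d=L("w_cov"); h=[ray(d,*u,6)[:2] for u in((344,99),(370.7,197.3),(230.3,192.7))]
print([a.round(1) for a in h]); m=(h[0]+h[1])/2; dd=h[0]-h[1]; print("cover yaw",np.degrees(np.arctan2(dd[1],dd[0]))-90,np.hypot(*dd),"len 200:",np.hypot(*(m-h[2])),"origin",h[2]+(m-h[2])*97/200)
d=L("w_rack")
g=cv2.cvtColor(d["img"],cv2.COLOR_RGB2GRAY);P=cloud(d)
for b in((303,138,18,18),(303,179,17,19)): print("vial ray",ray(d,b[0]+b[2]/2-.5,b[1]+b[3]/2-.5,66)[:2].round(1))
E
```

```text
(309.3, 156) [548.2  36.6] [546.6  36.7]
(314, 209) [537.8 -41.5] [536.3 -42.6]
(407.5, 105) [685.3  72.9] [682.7  74.4]
(409.7, 216) [666.1 -77.2] [663.2 -74.3]
wing [476.89268502  25.99832906] 146.29100800228014 [ 9.63875839 29.54262787] 172 [474.6  26. ]
[array([ 594.7, -238.8]), array([ 606.5, -388.2]), array([ 401.3, -329.7])]
cover yaw 4.519611452437573 149.88152212228255 len 200: 200.00533218483164 origin [ 497.96491797 -321.80725329]
vial ray [529.7 402.6]
vial ray [517.3 349.9]
```

Ray and depth estimates agree to within 1–2 mm. Next, pick up the first vial and insert it with force guarding.

```bash
cat >>h.py <<'E'
Y=-7.6; O=np.array([575.5,12.5])
def inc(x,y): c,s=np.cos(np.radians(Y)),np.sin(np.radians(Y)); return O+np.array([[c,-s],[s,c]])@[x,y]
def D(psi): return [180,0,psi]
def pick(x,y):
    down(x,y,130,76.5); set_gripper(60); line_to([x,y,50],velocity=120); set_gripper(0); print("gap",current_finger_gap(),current_gripper_force())
    line_to([x,y,165],velocity=200)
def insert(lx,ly):
    x,y=inc(lx,ly); line_to([x,y,165],D(90+Y),velocity=300); line_to([x,y,103],velocity=200)
    offs=[(0,0)]+[(r*np.cos(a),r*np.sin(a)) for r in(1.5,3) for a in np.arange(0,6.2,np.pi/3)]
    for ox,oy in offs:
        x,y=inc(lx+ox,ly+oy)
        if current_position()[2]<101.5 : line_to([*current_position()[:2],101.5],velocity=60)
        line_to([x,y,101.5],velocity=40)
        s=line_to([x,y,64],velocity=50,threshold=7); z=current_position()[2]; print((round(ox,1),round(oy,1)),s,z.round(1),current_wrist_force().round(1) if hasattr(current_wrist_force(),'round') else current_wrist_force(),current_time())
        if z<85: return True
    return False
E
python3 - <<'E'
from h import *
pick(517.4,349.3)
print(insert(-30,20),current_position(),current_finger_gap())
E
```

```text
gap 21.881787769613048 30.000261962413788
(0, 0) True 64.0 [-0.5 -0.8  8.1] 13.0167
True [547.96447439  36.27728453  63.9985243 ] 22.23102802838705
```

The first vial went down to z = 64, the floor. Release it and do the second.

```bash
python3 - <<'E'
from h import *
set_gripper(42); x,y=current_position()[:2]; line_to([x,y,165],velocity=200)
pick(529.9,402.2)
ok=insert(-30,-60); print(ok,current_position(),current_finger_gap())
if ok:
    set_gripper(42); x,y=current_position()[:2]; line_to([x,y,170],velocity=200)
    w=inc(-100,0); th=63.9; line_to([*w,170],D(90+Y+th),velocity=250); print(current_wrist_force(),current_time())
    s=line_to([*w,103],velocity=120,threshold=8); print(s,current_position())
    if not s:
        set_gripper(0); print("gap",current_finger_gap(),current_wrist_force())
        line_to([*w,103],D(90+Y),velocity=40); print(current_wrist_force(),current_torque(),current_orientation(),current_time())
E
```

```text
gap 22.12339643666783 29.988193809986115
(0, 0) True 63.7 [ 1.5 -0.8  3.1] 21.325
True [537.83261053 -43.00818365  63.72659237] 22.048379755772082
[-0.10062822 -0.63649198  0.33425744] 23.7833
False [476.68334732  25.65893433 103.36501141]
gap 9.449738143216692 [ -5.23753868 -12.56633953   8.83028911]
[ -3.91189247 -11.36691147   6.66298989] [-2.0813201   0.74228341  0.00749018] [-1.79984405e+02  8.42981030e-02  8.24228013e+01] 26.3583
```

```bash
python3 - <<'E'
from h import *
set_gripper(40); print(current_wrist_force(),current_position())
w=current_position()[:2]; line_to([*w,180],velocity=200)
line_to([520,-30,300],D(90+Y),velocity=300); d=wrist("w2"); print(current_time())
im=cv2.imread("pics/w2.png")[:300]; cv2.imwrite("pics/w2v.png",im)
P=cloud(d); h=(P[...,2]>109)&(P[...,2]<121)&(np.hypot(P[...,0]-476.5,P[...,1]-26)<30); q=P[h][:,:2]
if len(q)>20:
    W,v=np.linalg.eigh(np.cov(q.T)); print("wing",q.mean(0),np.degrees(np.arctan2(v[1,1],v[0,1])),np.sqrt(W*12),len(q))
for s in(1,-1):
    p=inc(100,75*s); h=(P[...,2]>93)&(P[...,2]<106)&(np.hypot(P[...,0]-p[0],P[...,1]-p[1])<12); print("pin",p,P[h].mean(0),h.sum())
E
```

```text
[0.1494801  0.30745421 0.24827182] [476.41599935  25.75999841 103.00652973]
28.2
wing [477.08670584  25.52708354] 81.58990566212401 [ 9.6422529  29.13385517] 272
pin [684.54078329  73.61552649] [682.93836747  73.40860637  98.5771995 ] 58
pin [664.70232476 -75.06680454] [663.52577419 -74.04559983  98.45146275] 42
```

View pics/w2v.png

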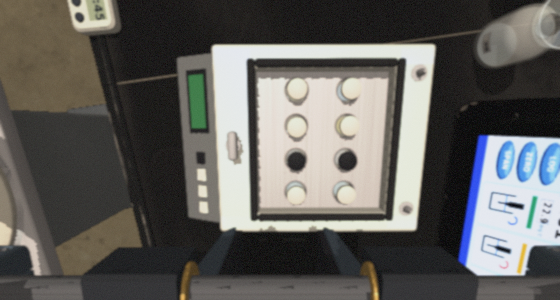

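Both wells are filled and the wing is in line. Now the cover.

```bash
python3 - <<'E'
from h import *
hx,hy=498.1,-321.6
line_to([hx,hy,120],D(94.45),velocity=350); set_gripper(50)
s=line_to([hx,hy,13.5],velocity=100,threshold=8); print(s,current_position())
set_gripper(0); print("gap",current_finger_gap(),current_wrist_force())
line_to([hx,hy,60],velocity=100); print(current_wrist_force(),current_torque())
line_to([hx,hy,170],velocity=250)
line_to([*inc(-43,0),170],D(90+Y),velocity=250)
line_to([*inc(-3,0),170],velocity=150)
line_to([*inc(-3,0),136],velocity=100); pause(.3)
d=wrist("w3"); t=get_image("top"); cv2.imwrite("pics/top3.png",t["img"][:,:,::-1]); t["E"]=np.array(t["extrinsics"])
print(current_position(),current_orientation(),current_wrist_force(),current_time(),current_finger_gap())
for n,q in(("wrist",d),("top",t)):
    P=cloud(q); c=inc(-3,0); m=(abs(P[...,2]-128)<9)&(np.hypot(P[...,0]-c[0],P[...,1]-c[1])<170)
    if m.sum()>50:
        k,l,s,_=cv2.connectedComponentsWithStats(m.astype(np.uint8)); m=l==1+s[1:,4].argmax(); print(n,m.sum(),cv2.minAreaRect(P[m][:,:2].astype(np.float32)),c, np.linalg.lstsq(np.c_[P[m][:,:2],np.ones(m.sum())],P[m][:,2],rcond=None)[0][:2])
E
```

```text
False [ 498.42615879 -321.8601054    14.05732452]
gap 11.529823064493977 [-0.84167462  0.70287123  0.57746177]
[-0.17444945  0.47669934 -2.94284896] [-0.04214612  0.10867164  0.04183296]
[572.63861842  12.87885368 136.27131241] [ 1.79976723e+02 -1.38199427e-03  8.23997335e+01] [-0.21939077 -0.80622336 -2.45239501] 35.6333 11.854733996888386
wrist 77878 ((578.76123046875, 55.79157257080078), (114.81480407714844, 231.95361328125), 82.74495697021484) [572.52635338  12.89676917] [0.00022727 0.0007031 ]
top 172 ((628.4778442382812, -67.71392822265625), (40.229129791259766, 38.60761642456055), 85.71607208251953) [572.52635338  12.89676917] [-0.00802406  0.02932756]
```

View pics/w3.png

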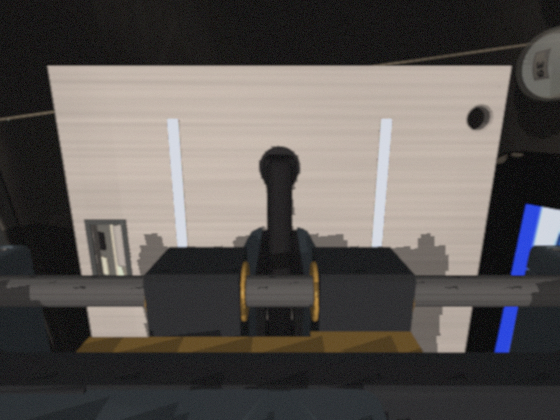

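The cover is held level, and its measured offset from the seat is about 0.5 mm or less. The wing shows through the slot at (115,250). Lower it with force guarding.

```bash
python3 - <<'E'
from h import *
c=inc(-3,0)
for z,th in((124,6),(112,6),(104,6)):
    s=line_to([*c,z],velocity=40,threshold=th); print(s,current_position(),current_wrist_force(),current_torque(),current_time())
    if s: break
E
```

```text
False [572.32994041  12.91349838 123.6354693 ] [ 0.05166417  0.46547243 -2.40895281] [-0.06147947  0.06411979 -0.03793237] 36.0833
False [572.38072862  12.92590233 111.73625636] [ 0.0952521  -0.8369515  -3.23053158] [-0.05613498  0.02902322 -0.00647796] 36.5333
False [572.43532592  12.89837099 103.80164285] [-0.24288623 -0.03326349 -2.68511723] [-0.03020498  0.0763202   0.01113755] 36.8833
```

```bash
python3 - <<'E'
from h import *
c=inc(-3,0); z=101.5
while z>95:
    line_to([*c,z],velocity=20); pause(.15); f=current_wrist_force(); print(z,current_position()[2].round(2),np.round(f,1),np.round(current_torque(),2),current_time())
    if f[2]>22: break
    z-=.5
print(current_finger_gap(),current_gripper_force())
E
```

```text
101.5 101.72 [-1.1  0.4  4.7] [-0.09  0.27  0.06] 37.3083
101.0 101.19 [-1.  -0.1  5.8] [-0.09  0.35  0.01] 37.7083
100.5 100.76 [-1.3 -0.   6.9] [-0.07  0.36  0.02] 38.1083
100.0 100.31 [-1.5  0.4  8.5] [-0.08  0.46 -0.05] 38.5083
99.5 99.87 [-2.6 -0.2  8.6] [-0.04  0.5  -0.01] 38.9083
99.0 99.5 [-3.1 -0.7 11.3] [-0.    0.63  0.07] 39.3083
98.5 99.5 [-6.9  0.4 21.4] [-0.05  1.19  0.  ] 39.7083
98.0 99.48 [-9.3 -0.4 29.7] [-0.05  1.63 -0.08] 40.1083
12.037473538259478 30.00495046377182
```

```bash
python3 - <<'E'
from h import *
pause(.5); d=wrist("w4"); P=cloud(d); c=inc(-3,0); m=(abs(P[...,2]-92)<7)&(np.hypot(P[...,0]-c[0],P[...,1]-c[1])<170)
k,l,s,_=cv2.connectedComponentsWithStats(m.astype(np.uint8)); m=l==1+s[1:,4].argmax()
r=cv2.minAreaRect(P[m][:,:2].astype(np.float32)); print(r,np.median(P[m][:,2]),np.linalg.lstsq(np.c_[P[m][:,:2],np.ones(m.sum())],P[m][:,2],rcond=None)[0][:2])
print(current_position(),current_wrist_force(),current_time())
if abs(r[2]-82.4)<2: print(sign_off())
E
```

```text
((578.3132934570312, 56.62195587158203), (118.57369232177734, 234.92335510253906), 82.59213256835938) 93.22290877610394 [-0.00041041 -0.00414446]
[572.64020066  12.89157879  99.47228461] [-8.98052167  0.87130682 29.5039803 ] 40.6583
the job is handed in; nothing more can be done
None
```

I handed the job in at about 41 s: both vials are down in the front wells, the wing is in line with the front edge, and the cover is over the wing and pins, held pressed against the frame by its handle with about 30 N; the verdict was not reported to me.

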